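Refit the hob knob on its keyed shaft

TASK

The gas hob's black control knob has been taken off for cleaning and lies on the chopping board. Set it upright on the hob's one bare shaft with its white pointer still turned well away from the white mark, then press lightly and turn it slowly until it drops fully home with the pointer at the mark, and let go. Leave the silver oven knob and the flat burner cap on the board where they lie.

Things in the scene. Friction and masses are not known exactly. Their poses are not given: they have to be found in the camera images.
- hob_knob: Loose black knob (mm), 60 g, upright on a 20 mm thick board. Round skirt 56 across, 28 tall; on it a grip bar 46 long (x), 14 thick (y), 22 tall (50 in all), white pointer line towards +x. Origin: centre of underside, z up. Grip the bar, fingertips just above the skirt. Below: bore 16 square, 24 deep, keyway 12 wide to +x. At start turned 0.5-1.6 rad anticlockwise (from above) from the mark.
- shaft_seat (a point): Only bare shaft (mm) in the hob's row of four (85 apart, fixed knobs on the others). Origin: on its axis, at the top of its flat 64 ring, 10 above the counter; z up, x to the white mark. Post 13 thick, 22 tall, top 8 tapering to 4; brass fin to +x, 5 thick, 17 from axis, 12 tall. A knob turned away rests on the fin 12 above; with its x within about 0.2 rad of this x it drops to 0, on the ring.
- oven_knob: Silver oven knob lying on the board, not for this hob: same outer shape and size as the black one, no bore underneath. Origin: centre of the underside. Leave it alone.
- burner_cap: Flat black iron burner cap lying on the board, a disc 72 mm across and 9 mm tall with a low 44 mm step. Origin: centre of the underside. Leave it alone.
Not all that is in view belongs to the job. What is shaped like the hob_knob but pink or purple is not meant.

How it is judged (in metres and radians):
On the way, in this order (a step that is already met when the one before it is completed fails the run):
1. the black knob rests on the bare shaft, its pointer more than 0.35 rad (20 degrees) away from the mark: underside 7 to 17 mm above the ring, within 10 mm of the shaft's axis (horizontal distance between hob_knob and shaft_seat below 0.01 m and z of hob_knob in the frame of shaft_seat between 0.007 and 0.017 m and angle between the x axis of hob_knob and the x axis of shaft_seat, either way round above 0.35 rad), for 0.2 s.
2. turned on the shaft, the knob has dropped home: underside less than 5 mm above the ring, pointer within 0.3 rad (17 degrees) of the mark (horizontal distance between hob_knob and shaft_seat below 0.01 m and z of hob_knob in the frame of shaft_seat below 0.005 m and angle between the x axis of hob_knob and the x axis of shaft_seat, either way round below 0.3 rad), for 0.2 s.
At the end, for the whole second after the job is handed in: The black knob is home on the once-bare shaft, released and at rest: upright within 10 degrees, underside within 5 mm of the ring, within 10 mm of the axis, pointer within 17 degrees of the mark; oven knob and burner cap within 30 mm of their starts (all of step 2 and z of hob_knob in the frame of shaft_seat above -0.005 m and angle between hob_knob's own z axis and vertical below 0.17 rad and linear speed of hob_knob below 0.02 m/s); the robot touches nothing.
It fails at once if the oven knob is moved more than 30 mm (distance of oven_knob from where it was at the start of the episode above 0.03 m).
It fails at once if the burner cap is moved more than 30 mm (distance of burner_cap from where it was at the start of the episode above 0.03 m).
It also fails if it takes over 54 s, if anything falls off the work surface, if the arm or the gripper's body presses on something with over 40 N, if the wrist force passes 120 N, or if a joint passes its speed limit or range.

ROBOT

A 7-joint arm with a two-finger parallel gripper is mounted at the origin on the work surface. World frame = base frame: x ahead of the robot, y to its left, z up, the work surface at z = 0. Lengths are in mm, angles in rad, forces in N, time in s.
With the tool pointing down it reaches from about 400 to 850 mm from the base axis. Payload 10.4 kg.
Tool frame: the origin (TCP) lies on the centre line of the jaws, within the pads' length; the fingertips stand 17 mm ahead of it and the grasp point (between the pads) lies 2 mm behind it (bot.tip_extent is the distance from the TCP to the fingertips, in mm); z points along the fingers, y is the line along which they close (so a half turn about z gives the same grasp; the last joint's range is limited). The gripper opens to 87 mm and grips with 3 to 60 N. Pads are 19 mm wide; open, the fingers measure 117 mm over their backs; the gripper's body (75 mm by 190 mm) begins 51 mm behind the grasp point.
Start: joints at [-1.275, 0.332, -0.065, 1.46, 0.022, 1.35, -0.088], TCP at [195.879, 593.533, 239.576] pointing down, gripper open.
Joint ranges: [-2.6, 2.6], [-0.5, 2.12], [-1.47, 1.34], [0.16, 2.42], [-1.27, 4.41], [0.06, 2.06], [-2.6, 2.6]. Speed limits (rad/s): [2.22, 2.22, 2.79, 2.79, 3.14, 3.14, 3.14].

INTERFACE

Orientations are given as a unit quaternion [w, x, y, z].
In Python, from workcell import bot gives the robot as it stands.
- The arm moves only by the tool drive_tool, never from a script. Its argument "steps" is a list of rows, each a list of 3 entries, a list of its own where there are three numbers: the turn, a rotation vector about the tool's x, y, z in degrees, then the shift along the tool's x, y, z in m, then the finger opening in m, from 0 to 0.087. A call has 1 to 12 rows; each row is the pose to reach, as a shift and turn from the pose commanded when the call began, along the tool's axes at that moment; what a row does not reach only later rows make up. A row lasts 1/8 s, in which the tool goes at most 62.5 mm and 10.7 degrees, less where a joint would pass 70% of its speed; a pose out of reach is approached as far as the arm can. A call with a gripper value outside its range is refused whole. The fingers move at their own pace and stop on an object; "newtons" is the grip in N (left out, the last holds). Time passes only in rows, so rows that repeat a pose let the fingers close. It gives the time, the measured TCP pose, the force, the opening and the grip force at its end, in the units of the state.
- bot.sense(): the state, without advancing time (a new reading comes with each control period).
- bot.grab_frame(name): name is "side" or "top"; returns a dict with "color" (384x512x3 uint8, blue, green, red), "vfov" (degrees; the focal length in pixels is half the picture's height over the tangent of half this angle, whatever the lens; pixels are square), "cx", "cy" (the principal point, pixels), "R" (3x3) and "t" (3): a world point X has camera coordinates R X + t. Camera axes: x right, y down, z forward; pixel columns grow to the right and rows downward; lengths in mm; the calibration is good to about 2 mm. A picture is of the moment at which its call begins. There is no depth.
- bot.finish_job(): hands the job in; it is judged then, once.
The state is a dict: "clock": time; "joint_positions": joint angles; "qvel": joint speeds; "effort": joint torques, N m; "tool_pos": TCP position; "orientation": TCP orientation; "wrist_force": force on the tool from outside, world axes, zero at the start; "torque": the same for the moment, N m; "finger_gap": opening from 0.0 (shut) to 1.0 (fully open); "grip_force": force on a finger pad.
Only numpy, scipy, OpenCV 4.12 (cv2) and the standard library are available. Lean on these libraries where they do the work, as an engineer would, in place of code of your own. Each camera call takes 0.05 s, during which the arm holds its last target. There are 200 camera calls.

## Working session

There is one attempt and no reset: what is moved stays moved. The work goes in short steps, Python scripts to look and compute and a tool call to move; the robot and the scene stay as the last step left them, time stands still between calls to the robot, and variables do not carry over. Pictures are saved under pics/ and viewed, at most 10 in all, crops included, and the job is handed in when it is done.

Besides the shell and the picture viewer there is one more tool, called after "Emit:" as name([rows], argument=value, ...), one row to a line, values as JSON. drive_tool: Moves the arm, as the interface text tells. Its arguments: {"type":"object","properties":{"steps":{"type":"array"},"newtons":{"type":"number"}},"required":["steps"]}

```bash
mkdir -p pics
python3 - <<'E'
from workcell import bot
import cv2
for n in("top","side"):
    f=bot.grab_frame(n); cv2.imwrite(f"pics/{n}0.png",f["color"]); print(n,f["vfov"],f["cx"],f["cy"],f["R"],f["t"])
print(bot.sense(),bot.tip_extent)
E
```

```text
top 44.37269855131714 244.75826016427644 181.96015364464202 [[ 0.01830412 -0.9996293  -0.02015506]
 [-0.99901213 -0.01746896 -0.04086076]
 [ 0.04049352  0.02088307 -0.99896155]] [ -90.75208476  536.49361275 1138.43132121]
side 54.39245394065247 259.35426832824976 192.00844794231057 [[ 0.98649362 -0.16263941 -0.01946184]
 [-0.12584165 -0.67646329 -0.72564543]
 [ 0.10485333  0.7182937  -0.68779353]] [-546.2297405    25.13073435  904.99143889]
{'clock': 0.1, 'joint_positions': array([-1.27459543,  0.33278305, -0.06469986,  1.46083421,  0.02161538,
        1.3499197 , -0.08847557]), 'qvel': array([ 0.00050917, -0.00253082,  0.00059052, -0.00252888, -0.00015458,
        0.00045636, -0.00089268]), 'effort': array([ 1.54378788e-03, -6.24534774e+01,  2.47562741e-02, -3.90720820e+01,
       -6.13723788e-02,  3.63625155e-02,  5.32511797e-05]), 'tool_pos': array([195.79916262, 593.19993228, 238.8605426 ]), 'orientation': array([-6.33401469e-05,  1.58703346e-01,  9.87326116e-01, -6.20951771e-04]), 'wrist_force': array([-0.90479869, -0.15215544, -0.43413397]), 'torque': array([-0.03882206,  0.01934641,  0.00131441]), 'grip_force': 0.0, 'finger_gap': 0.9988756046432423} 17.0
```

View pics/top0.png

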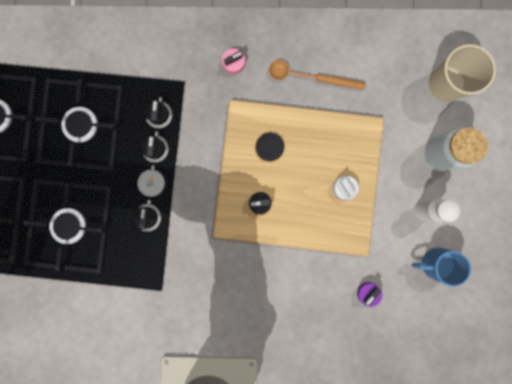

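View pics/side0.png

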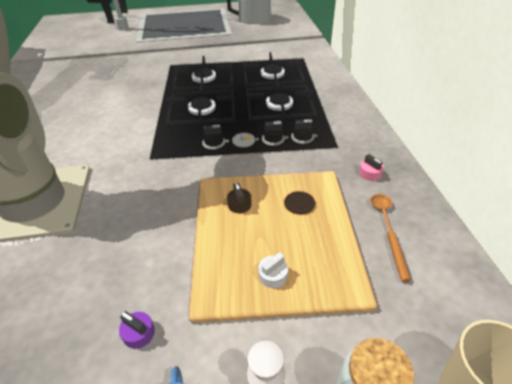

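The top view shows the black knob at (260,203), the bare shaft at (151,183), the burner cap at (270,147) and the oven knob at (346,188). In the side view the knob is at (239,200) and the shaft at (244,140). I'll zoom in on both.

Run:
```python
import cv2,numpy as np
t=cv2.imread("pics/top0.png");s=cv2.imread("pics/side0.png")
r=lambda im,x,y,w,h:cv2.resize(im[y:y+h,x:x+w],(400,300),interpolation=cv2.INTER_CUBIC)
cv2.imwrite("pics/c1.png",np.vstack([np.hstack([r(t,120,160,64,48),r(t,228,180,64,48)]),np.hstack([r(s,212,116,64,48),r(s,207,172,64,48)])]))
```

```text
(no output)
```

View pics/c1.png

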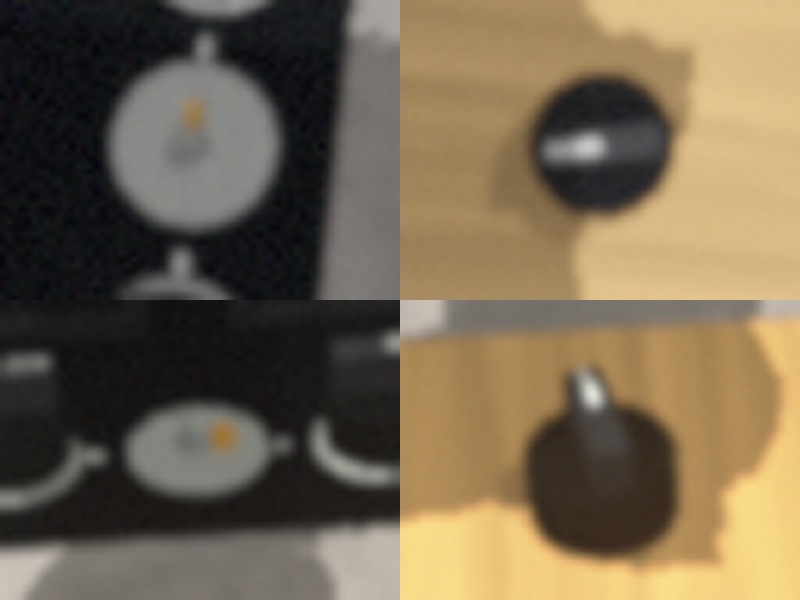

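The crops show the ring centre at about (193,145), with the mark above it at (204,45) on the same side as the brass fin. The knob's white pointer points left, which is roughly +y. Next I'll measure these with masks.

```bash
cat > h.py <<'E'
import cv2,numpy as np
from workcell import bot
def ray(f,uv,z):
    fl=192/np.tan(np.radians(f["vfov"]/2)); R=np.array(f["R"]);t=np.array(f["t"])
    d=R.T@np.array([(uv[0]-f["cx"])/fl,(uv[1]-f["cy"])/fl,1]); c=-R.T@t
    return c+d*(z-c[2])/d[2]
def blobs(m,x,y,w,h,amin=3):
    s=np.zeros_like(m);s[y:y+h,x:x+w]=m[y:y+h,x:x+w]
    n,l,st,c=cv2.connectedComponentsWithStats(s)
    return l,[(i,st[i],c[i]) for i in range(1,n) if st[i][4]>=amin]
E
python3 - <<'E'
from h import *
f=bot.grab_frame("top");s=bot.grab_frame("side")
def hsv(f):return cv2.cvtColor(f["color"],cv2.COLOR_BGR2HSV)
for n,f,ringbox,kbox,fin in(("top",f,(134,165,33,35),(245,188,32,30),0),("side",s,(228,128,30,22),(222,178,36,38),0)):
    h=hsv(f);v=h[...,2]
    print(n)
    for nm,m,b,z in(("ring",v>70,ringbox,10),("brass",(h[...,1]>110)&(v>90),ringbox,22),("dark",v<80,kbox,48),("white",(v>120)&(h[...,1]<70),kbox,70)):
        l,B=blobs(m.astype(np.uint8)*255,*b)
        for i,st,c in B:
            e=[tuple(np.round(x,1)) if np.ndim(x) else round(x,1) for x in cv2.fitEllipse(np.argwhere(l==i)[:,::-1].astype(np.float32))] if st[4]>6 else ''
            print(nm,st,c.round(1),ray(f,c,z).round(1),e)
    # bar in top: pixels inside skirt brighter
    if n=="top":
        x,y,w,hh=kbox; print(v[190:218,246:276])
# mark
l,B=blobs((f["color"].max(2)>70).astype(np.uint8)*255,145,162,14,10)
t=bot.grab_frame("top"); print(t["color"].max(2)[162:175,140:162])
E
```

```text
top
ring [137 165  28  32 610] [150.6 182.3] [533.1 149.5  10. ] [(np.float64(150.6), np.float64(182.2)), (np.float64(22.1), np.float64(23.9)), 8.4]
dark [249 193  22  21 300] [259.8 202.6] [ 488.5 -118.1   48. ] [(np.float64(259.3), np.float64(202.7)), (np.float64(16.9), np.float64(18.8)), 72.4]
white [252 201   9   5  28] [256.5 203.2] [ 486.9 -110.4   70. ] [(np.float64(256.4), np.float64(203.3)), (np.float64(3.5), np.float64(7.6)), 83.6]
[[170 172 171 171 171 170 170 170 170 166 163 161 159 159 157 158 158 158
  160 163 166 167 167 166 166 166 167 169 184 205]
 [172 172 174 172 172 171 170 168 164 157 150 142 134 131 131 131 134 134
  142 153 160 165 166 167 167 165 165 169 183 207]
 [171 172 173 172 173 171 166 161 149 133 116 102  92  86  86  87  89  96
  112 130 145 156 163 167 167 167 168 172 189 209]
 [165 169 167 168 170 165 152 137 115  93  72  59  50  46  50  47  50  57
   72  90 113 136 153 165 168 170 170 179 198 216]
 [160 164 163 163 159 149 124  98  72  54  41  38  39  36  40  39  36  41
   45  55  74 104 135 154 167 171 173 184 204 219]
 [158 158 159 155 143 121  90
[... 3951 characters left out ...]
6  93 123 114  78  38  20  23
   23  24  30  23]
 [ 23  19  19  23  18  23  23  29  29  34  55  94 124 113  75  39  28  29
   23  23  22  16]
 [ 25  23  23  15  24  34  47  58  68  69  78 100 117 109  78  50  38  29
   22  23  22  17]
 [ 21  16  26  30  47  62  78  95 105 107 110 115 120 113 100  79  66  52
   37  31  23  17]
 [ 22  27  44  61  81  98 112 123 129 131 130 129 129 129 123 114 104  89
   66  47  31  24]
 [ 29  44  74  95 110 123 129 134 137 136 134 136 136 136 134 131 128 116
   99  79  55  33]
 [ 46  77 103 119 129 134 136 138 138 138 136 135 136 137 137 139 135 131
  121 107  86  58]
 [ 69 103 123 131 136 137 138 138 139 139 138 136 135 136 137 136 138 135
  134 124 111  83]]
```

```bash
cat >> h.py <<'E'
from scipy.spatial.transform import Rotation as Ro
def to(p,close_deg):
    """shift (mm) and turn (deg) in tool axes: TCP to p, tool straight down, closing axis at close_deg (mod 180)"""
    s=bot.sense(); q=s["orientation"]; R=Ro.from_quat([*q[1:],q[0]])
    out=[]
    for k in(0,180):
        a=np.radians(close_deg+k); y=np.array([np.cos(a),np.sin(a),0]); z=np.array([0,0,-1.]); x=np.cross(y,z)
        out.append((R.inv()*Ro.from_matrix(np.c_[x,y,z])).as_rotvec(degrees=True))
    t=min(out,key=np.linalg.norm)
    print("shift",R.inv().apply(np.array(p)-s["tool_pos"]).round(1),"turn",t.round(2))
    return s
E
python3 - <<'E'
from h import *
to((480,150,240),5.5);to((488.5,-117.5,190),5.5)
E
```

```text
shift [-408.8 -332.    -0.6] turn [-3.000e-02  2.000e-02  6.624e+01]
shift [-500.7 -583.3   49.6] turn [-3.000e-02  2.000e-02  6.624e+01]
```

Emit:
drive_tool([
  [[0,0,10],[-0.05,-0.03,0],0.07],
  [[0,0,20],[-0.1,-0.07,0],0.07],
  [[0,0,30],[-0.15,-0.11,0],0.07],
  [[0,0,40],[-0.2,-0.15,0],0.07],
  [[0,0,50],[-0.25,-0.19,0],0.07],
  [[0,0,60],[-0.3,-0.23,0],0.07],
  [[0,0,66.2],[-0.35,-0.28,0],0.07],
  [[0,0,66.2],[-0.39,-0.325,0],0.07],
  [[0,0,66.2],[-0.42,-0.38,0],0.07],
  [[0,0,66.2],[-0.44,-0.435,0],0.07],
  [[0,0,66.2],[-0.46,-0.49,0.01],0.07],
  [[0,0,66.2],[-0.48,-0.54,0.02],0.07],
])

```text
clock: 1.75
tool_pos: [482.3, -71.7, 219.6]
orientation: [0.0, 0.672, 0.74, 0.001]
wrist_force: [0.9, 0.4, 0.2]
finger_gap: 0.808
grip_force: 0.0
```

Emit:
drive_tool([
  [[0,0,0],[0,0,0],0.07],
  [[0,0,0],[0,0,0],0.07],
  [[0,0,0],[0,0,0],0.07],
])

```text
clock: 2.12
tool_pos: [482.6, -68.3, 219.6]
orientation: [-0.0, 0.671, 0.741, 0.0]
wrist_force: [1.4, 0.5, -0.3]
finger_gap: 0.806
grip_force: 0.0
```

Run:
```python
from h import *
s=to((488.5,-117.5,67),5.5);print(s["tool_pos"],s["joint_positions"].round(2),s["wrist_force"])
f=bot.grab_frame("top");cv2.imwrite("pics/t2.png",cv2.resize(f["color"][120:270,160:360],(800,600),interpolation=cv2.INTER_CUBIC))
```

```text
shift [-49.6   1.  152.6] turn [ 0.01 -0.02  0.17]
[482.62875179 -68.2849664  219.62398721] [-0.56  0.02  0.63  1.87 -0.01  1.25  0.17] [ 1.36371406  0.49398635 -0.33440165]
```

Emit:
drive_tool([
  [[0,0,0.2],[-0.05,0.001,0.03],0.065],
  [[0,0,0.2],[-0.05,0.001,0.07],0.065],
  [[0,0,0.2],[-0.05,0.001,0.1],0.065],
  [[0,0,0.2],[-0.05,0.001,0.1],0.065],
  [[0,0,0.2],[-0.05,0.001,0.1],0.065],
])

```text
clock: 2.8
tool_pos: [489.0, -119.0, 120.7]
orientation: [0.0, 0.673, 0.74, 0.0]
wrist_force: [0.6, 0.9, 1.0]
finger_gap: 0.747
grip_force: 0.0
```

Run:
```python
from h import *
s=to((488.5,-117.5,67),5.5);print(s["tool_pos"])
f=bot.grab_frame("side");cv2.imwrite("pics/s2.png",cv2.resize(f["color"][110:260,150:350],(800,600),interpolation=cv2.INTER_CUBIC))
```

```text
shift [ 1.5 -0.5 53.7] turn [ 0.07  0.01 -0.11]
[ 489.03990747 -118.98173606  120.69731501]
```

View pics/s2.png

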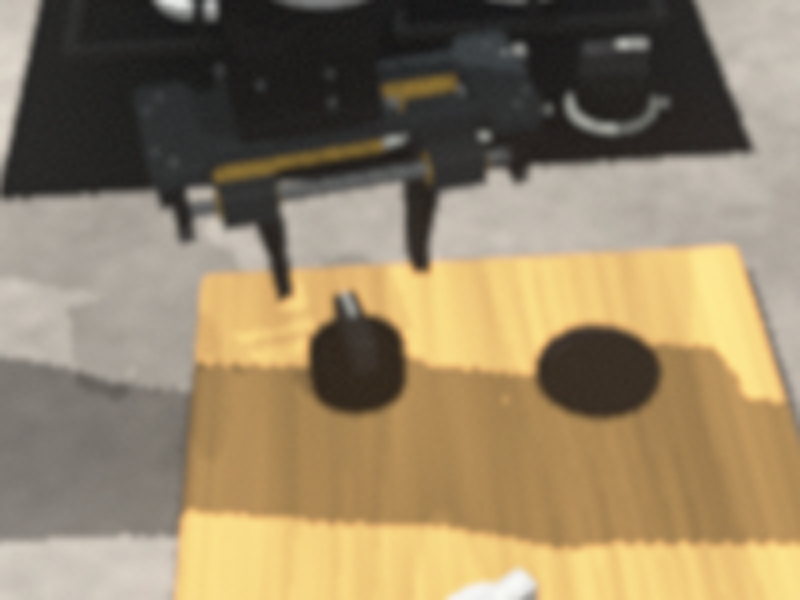

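The fingertips at (285,297) and (420,268) straddle the knob's bar at (348,300). I'll go down and grip.

Emit:
drive_tool([
  [[0,0,0],[0.0015,-0.0005,0.03],0.065],
  [[0,0,0],[0.0015,-0.0005,0.05],0.065],
  [[0,0,0],[0.0015,-0.0005,0.0535],0.065],
  [[0,0,0],[0.0015,-0.0005,0.0535],0.065],
  [[0,0,0],[0.0015,-0.0005,0.0535],0.03],
  [[0,0,0],[0.0015,-0.0005,0.0535],0.02],
  [[0,0,0],[0.0015,-0.0005,0.0535],0.01],
  [[0,0,0],[0.0015,-0.0005,0.0535],0.005],
  [[0,0,0],[0.0015,-0.0005,0.0535],0.005],
  [[0,0,0],[0.0015,-0.0005,0.0535],0.005],
], newtons=15)

```text
clock: 4.1
tool_pos: [487.7, -117.9, 66.0]
orientation: [0.0, 0.673, 0.739, 0.0]
wrist_force: [-0.6, 0.2, -0.0]
finger_gap: 0.162
grip_force: 15.0
```

Emit:
drive_tool([
  [[0,0,0],[0,0,-0.03],0.005],
  [[0,0,0],[0,0,-0.06],0.005],
  [[0,0,0],[0,0,-0.06],0.005],
  [[0,0,0],[0,0,-0.06],0.005],
], newtons=15)

```text
clock: 4.6
tool_pos: [487.2, -117.7, 125.4]
orientation: [-0.0, 0.673, 0.739, -0.0]
wrist_force: [0.2, 0.3, 0.2]
finger_gap: 0.156
grip_force: 15.0
```

Run:
```python
from h import *
print(bot.sense()["wrist_force"])
a=bot.grab_frame("side")["color"];b=bot.grab_frame("top")["color"]
r=lambda im,x,y:cv2.resize(im[y:y+120,x:x+80],(400,600),interpolation=cv2.INTER_CUBIC)
cv2.imwrite("pics/s3.png",np.hstack([r(a,200,110),r(b,220,150)]))
```

```text
[0.18686415 0.33046563 0.16746115]
```

View pics/s3.png

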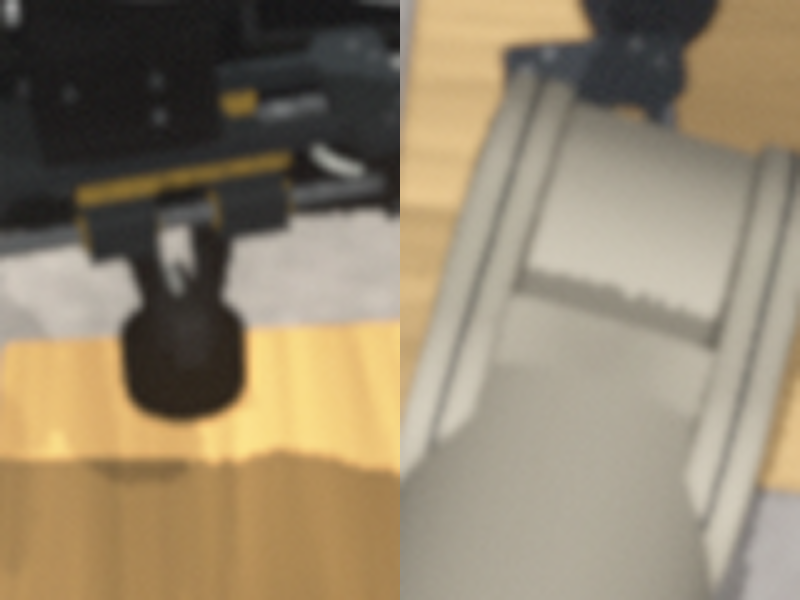

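The knob is held upright with the gap at 13.6 mm. Next I'll carry it over the shaft with the pointer about 55° off the mark.

Run:
```python
from h import *
to((532.3,148.5,120),-40)
```

```text
shift [260.9  69.9   5. ] turn [-1.000e-01  3.000e-02  4.534e+01]
```

Emit:
drive_tool([
  [[0,0,6],[0.035,0.01,-0.005],0.005],
  [[0,0,12],[0.07,0.02,-0.005],0.005],
  [[0,0,18],[0.105,0.03,-0.005],0.005],
  [[0,0,24],[0.14,0.04,-0.005],0.005],
  [[0,0,30],[0.175,0.05,-0.005],0.005],
  [[0,0,36],[0.21,0.06,-0.005],0.005],
  [[0,0,42],[0.24,0.066,-0.005],0.005],
  [[0,0,45.3],[0.261,0.07,0],0.005],
  [[0,0,45.3],[0.261,0.07,0.005],0.005],
  [[0,0,45.3],[0.261,0.07,0.005],0.005],
  [[0,0,45.3],[0.261,0.07,0.005],0.005],
])

```text
clock: 6.08
tool_pos: [533.1, 147.1, 121.0]
orientation: [0.0, 0.906, 0.422, -0.0]
wrist_force: [0.2, -0.6, -0.7]
finger_gap: 0.161
grip_force: 15.0
```

Run:
```python
from h import *
s=to((532.3,148.5,85),-40);print(s["tool_pos"],s["joint_positions"].round(2),s["finger_gap"])
fs=bot.grab_frame("side");ft=bot.grab_frame("top");a=fs["color"];b=ft["color"]
r=lambda im,x,y:cv2.resize(im[y:y+120,x:x+80],(400,600),interpolation=cv2.INTER_CUBIC)
cv2.imwrite("pics/s4.png",np.hstack([r(a,205,60),r(b,115,130)]))
def pj(f,X):
    c=np.array(f["R"])@X+np.array(f["t"]);fl=192/np.tan(np.radians(f["vfov"]/2));return np.array([f["cx"]+fl*c[0]/c[2],f["cy"]+fl*c[1]/c[2]])
p=s["tool_pos"].copy()
for dz in(-46,-18,4):
  X=p+[0,0,dz];print(dz,((pj(fs,X)-[205,60]+.5)*5).round(),((pj(ft,X)-[115,130]+.5)*5+[400,0]).round())
```

```text
shift [ 0.6 -1.5 36. ] turn [-0.    0.02 -0.03]
[533.08020324 147.14046346 120.9934073 ] [-0.87  0.31  0.61  1.82 -0.2   1.07 -0.89] 0.16082515970406738
-46 [190. 302.] [555. 259.]
-18 [187. 257.] [540. 256.]
4 [185. 220.] [528. 254.]
```

View pics/s4.png

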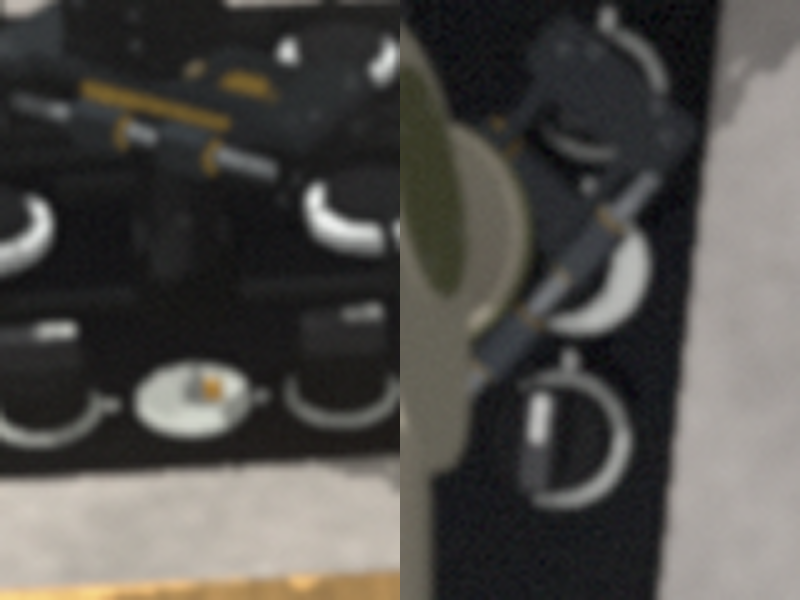

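In the side view the ring is at (193,400), and the held knob hangs above it, dark against the dark hob. In the top view the gripper hides the knob and part of the ring at (600,285). I'll go lower and look with more contrast.

Emit:
drive_tool([
  [[0,0,0],[0.0005,-0.0015,0.02],0.005],
  [[0,0,0],[0.0005,-0.0015,0.036],0.005],
  [[0,0,0],[0.0005,-0.0015,0.036],0.005],
  [[0,0,0],[0.0005,-0.0015,0.036],0.005],
])

```text
clock: 6.68
tool_pos: [532.6, 149.7, 85.5]
orientation: [0.0, 0.906, 0.423, 0.0]
wrist_force: [0.3, 0.1, -0.2]
finger_gap: 0.164
grip_force: 15.0
```

Run:
```python
from h import *
s=to((532.3,148.5,68),-40);print(s["tool_pos"],s["joint_positions"].round(2),s["finger_gap"])
fs=bot.grab_frame("side");a=fs["color"]
g=np.clip((a[80:155,195:295].astype(float)/255)**.5*1.3*255,0,255).astype(np.uint8)
cv2.imwrite("pics/s5.png",cv2.resize(g,(800,600),interpolation=cv2.INTER_CUBIC))
def pj(f,X):
    c=np.array(f["R"])@X+np.array(f["t"]);fl=192/np.tan(np.radians(f["vfov"]/2));return np.array([f["cx"]+fl*c[0]/c[2],f["cy"]+fl*c[1]/c[2]])
for dz in(-46,-18,4):print(dz,((pj(fs,s["tool_pos"]+[0,0,dz])-[195,80]+.5)*8).round())
```

```text
shift [-1.1  0.5 17.5] turn [ 0.02 -0.02  0.02]
[532.56901043 149.66682572  85.49166514] [-0.86  0.35  0.6   1.85 -0.23  1.   -0.86] 0.16425490333080223
-46 [387. 407.]
-18 [383. 338.]
4 [379. 282.]
```

View pics/s5.png

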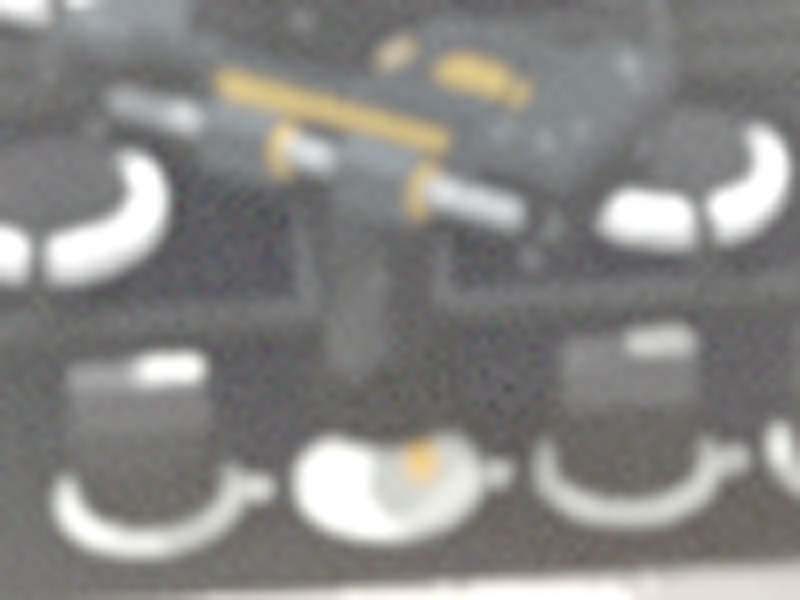

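The knob's lower rim covers the back of the ring, centred at about u=382. The ring centre is at u=387, so they line up. I'll lower it gently.

Emit:
drive_tool([
  [[0,0,0],[-0.001,0.0005,0.003],0.005],
  [[0,0,0],[-0.001,0.0005,0.006],0.005],
  [[0,0,0],[-0.001,0.0005,0.009],0.005],
  [[0,0,0],[-0.001,0.0005,0.012],0.005],
  [[0,0,0],[-0.001,0.0005,0.013],0.005],
  [[0,0,0],[-0.001,0.0005,0.013],0.005],
  [[0,0,0],[-0.001,0.0005,0.013],0.005],
])

```text
clock: 7.6
tool_pos: [532.0, 148.8, 72.1]
orientation: [-0.0, 0.906, 0.423, 0.0]
wrist_force: [0.5, 0.8, -1.2]
finger_gap: 0.157
grip_force: 15.0
```

Emit:
drive_tool([
  [[0,0,0],[0,0,0.001],0.005],
  [[0,0,0],[0,0,0.002],0.005],
  [[0,0,0],[0,0,0.003],0.005],
  [[0,0,0],[0,0,0.004],0.005],
  [[0,0,0],[0,0,0.005],0.005],
  [[0,0,0],[0,0,0.005],0.005],
  [[0,0,0],[0,0,0.005],0.005],
])

```text
clock: 8.48
tool_pos: [532.1, 148.8, 67.7]
orientation: [-0.0, 0.906, 0.423, 0.0]
wrist_force: [-2.8, -0.2, 6.8]
finger_gap: 0.158
grip_force: 15.0
```

Contact came at the expected height (underside about 12 mm above the ring) with 7 N. Now I'll turn clockwise under light pressure.

Emit:
drive_tool([
  [[0,0,3.5],[0,0,0],0.005],
  [[0,0,7],[0,0,0],0.005],
  [[0,0,10.5],[0,0,0],0.005],
  [[0,0,14],[0,0,0],0.005],
  [[0,0,17.5],[0,0,0],0.005],
  [[0,0,21],[0,0,0],0.005],
  [[0,0,24.5],[0,0,0],0.005],
  [[0,0,28],[0,0,0],0.005],
  [[0,0,31.5],[0,0,0],0.005],
  [[0,0,35],[0,0,0],0.005],
  [[0,0,38],[0,0,0],0.005],
  [[0,0,38],[0,0,0],0.005],
])

```text
clock: 9.98
tool_pos: [531.7, 149.2, 66.9]
orientation: [-0.0, 0.994, 0.105, -0.0]
wrist_force: [-1.2, 3.4, -0.9]
finger_gap: 0.16
grip_force: 15.0
```

Emit:
drive_tool([
  [[0,0,2],[0,0,0.0],0.005],
  [[0,0,4],[0,0,0.0],0.005],
  [[0,0,6],[0,0,0.0],0.005],
  [[0,0,8],[0,0,0.0],0.005],
  [[0,0,10],[0,0,0.0],0.005],
  [[0,0,12],[0,0,0],0.005],
  [[0,0,14],[0,0,0.0005],0.005],
  [[0,0,16],[0,0,0.001],0.005],
  [[0,0,17],[0,0,0.0015],0.005],
  [[0,0,17],[0,0,0.0015],0.005],
])

```text
clock: 11.22
tool_pos: [532.4, 149.5, 65.9]
orientation: [-0.001, 0.999, -0.044, 0.001]
wrist_force: [-0.9, 4.3, 1.3]
finger_gap: 0.16
grip_force: 15.0
```

Emit:
drive_tool([
  [[0,0,0],[0,0,0.0015],0.005],
  [[0,0,0],[0,0,0.003],0.005],
  [[0,0,0],[0,0,0.0045],0.005],
  [[0,0,0],[0,0,0.005],0.005],
  [[0,0,0],[0,0,0.005],0.005],
])

```text
clock: 11.85
tool_pos: [533.0, 149.6, 61.1]
orientation: [-0.001, 0.999, -0.043, 0.001]
wrist_force: [0.9, 5.4, 2.3]
finger_gap: 0.156
grip_force: 15.0
```

Emit:
drive_tool([
  [[0,0,0],[0,0,0.0015],0.005],
  [[0,0,0],[0,0,0.003],0.005],
  [[0,0,0],[0,0,0.0045],0.005],
  [[0,0,0],[0,0,0.0055],0.005],
  [[0,0,0],[0,0,0.0055],0.005],
])

```text
clock: 12.48
tool_pos: [533.2, 149.8, 56.1]
orientation: [-0.001, 0.999, -0.043, 0.001]
wrist_force: [-1.7, 6.2, 8.2]
finger_gap: 0.158
grip_force: 15.0
```

Run:
```python
from h import *
s=bot.sense();print(s["tool_pos"],s["wrist_force"],s["torque"])
fs=bot.grab_frame("side");a=fs["color"]
g=np.clip((a[80:155,195:295].astype(float)/255)**.5*1.3*255,0,255).astype(np.uint8)
cv2.imwrite("pics/s6.png",cv2.resize(g,(800,600),interpolation=cv2.INTER_CUBIC))
```

```text
[533.16596952 149.77680953  56.07811718] [-1.67759841  6.18949718  8.21201628] [ 1.3068356   0.4310288  -0.02318096]
```

View pics/s6.png

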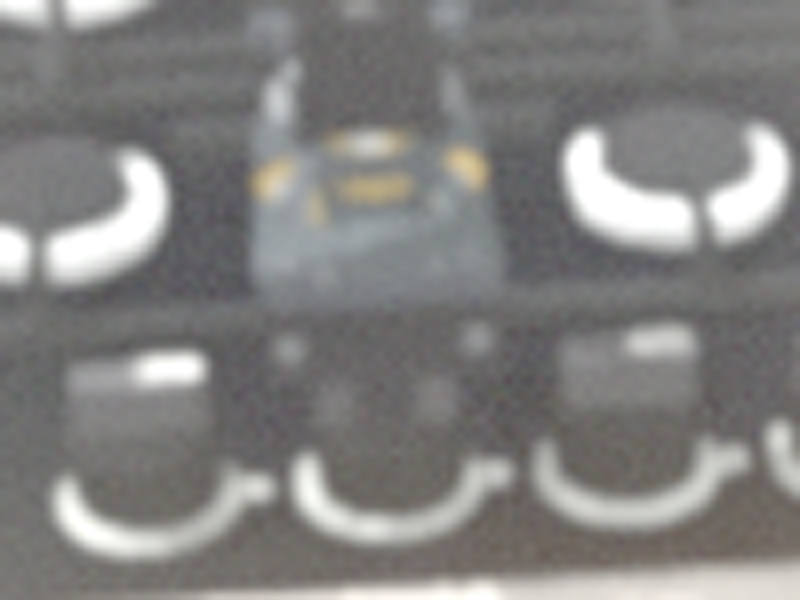

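The knob sits on its ring just as its neighbours do, with the ring arc at (385,530), so it is home. I'll release and retreat.

Emit:
drive_tool([
  [[0,0,0],[0,0,-0.001],0.025],
  [[0,0,0],[0,0,-0.001],0.035],
  [[0,0,0],[0,0,-0.001],0.035],
  [[0,0,0],[0,0,-0.001],0.035],
  [[0,0,0],[0,0,-0.02],0.035],
  [[0,0,0],[0,0,-0.06],0.035],
  [[0,0,0],[0,0,-0.12],0.035],
  [[0,0,0],[0,0,-0.16],0.035],
  [[0,0,0],[0,0,-0.16],0.035],
])

```text
clock: 13.65
tool_pos: [533.7, 148.7, 219.2]
orientation: [-0.002, 0.999, -0.044, 0.003]
wrist_force: [0.0, 0.0, -1.1]
finger_gap: 0.402
grip_force: 0.0
```

Run:
```python
from h import *
s=bot.sense();print(s["tool_pos"],s["wrist_force"])
fs=bot.grab_frame("side");a=fs["color"]
g=np.clip((a[80:155,195:295].astype(float)/255)**.5*1.3*255,0,255).astype(np.uint8)
cv2.imwrite("pics/s7.png",cv2.resize(g,(800,600),interpolation=cv2.INTER_CUBIC))
```

```text
[533.71622974 148.7490709  219.1973004 ] [ 0.01389019  0.01051583 -1.14883345]
```

View pics/s7.png

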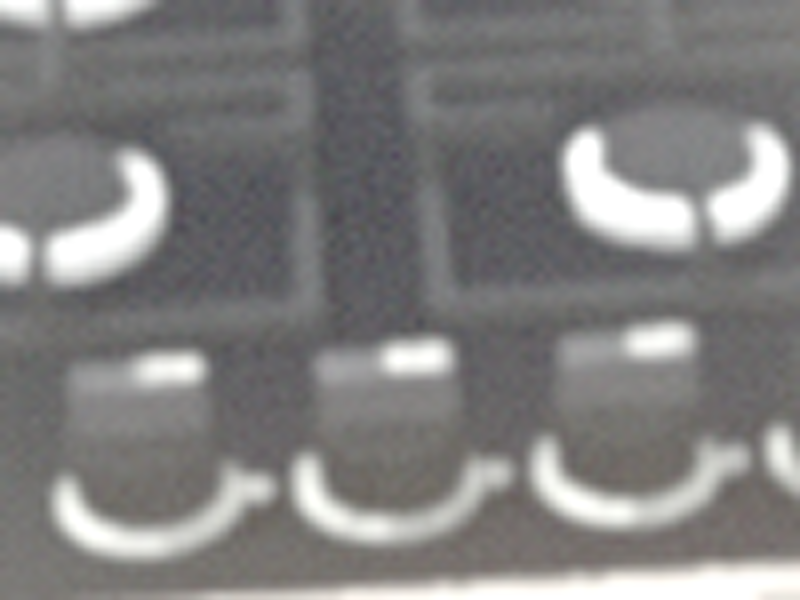

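The knob at (385,440) has the same height and pointer direction as its two neighbours, and the gripper is well clear. I'm handing in.

```bash
python3 -c "
from workcell import bot
print(bot.finish_job())"
```

```text
the job is handed in; nothing more can be done
None
```

The black knob is fully home on the once-bare shaft with its pointer at the mark, released with the gripper clear, the oven knob and burner cap were never touched, and the job was handed in at about 14 s (the hand-in returned no verdict).

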